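# Lock the filler coupling onto the sauce tank

## Task

The coupling sits loosely on the grooved adaptor that stands on the steel sauce tank. Push it straight down until it is fully home, with both cam arms still raised, then swing the two cam arms down one after the other until each lies fully down against the coupling's side. Feel for the stop rather than ramming it (stay well under 60 N), and leave the things round the tank where they are.

Things in the scene. Friction and masses are not known exactly. Their poses are not given: they have to be found in the camera images.
- tank: Low stainless tank fixed to the table, 170 mm (its x) by 130 mm (its y), flat top 45 mm above the table; origin under its centre on the table, z up, x axis away from its black-plugged stub. A 42 mm pipe in its middle carries the adaptor. At +-70 mm along x a 6 mm carrying bar rises 15 mm above the top.
- adaptor: The grooved steel adaptor that stands in the tank's pipe, with the rubber seal on its head, all hidden under the coupling; only its 45 mm locknut on the pipe shows. Origin at the tank's origin, axes as the tank's: it tells nothing of the depth to which the adaptor is screwed in.
- coupling (a joint): How far the coupling is pushed down, m: 0 = highest, travel at most 0.033. Home is where it meets a firm rubber seal (about 20 N per mm) on the adaptor: anywhere from 0.012 to 0.028, hidden under the coupling, so it must be felt. It stays where it is left; pushing it down takes about 11 N. Within about 5 mm of home the cam arms can still draw it down; higher up they jam half way.
- coupling_top (a point): Centre of the flat round top (44 mm across) of the aluminium coupling, 155 mm above the table at coupling = 0, on the tank's vertical axis. The coupling is 56 mm across, 46 mm high; a side outlet 18 mm thick points along the tank's +x to 65 mm from the axis, centred 15 mm below this point; its two cam arms are on the tank's +y (left) and -y (right) sides.
- cam_left (a joint): Cam arm on the tank's left side, a steel bar 18 mm wide, 6 thick, 56 from pivot to end. Radians: 0 = raised, 50 degrees above level, pointing outward; grows as it swings outward and down; 0.87 = level; 2.27 = end stop, pointing down along the coupling's side. Fully down = above 2.12. Stiff (0.1 N m), stays where left. It jams at about 2.0 if the coupling is not home.
- cam_left_pivot (a point): Pivot of that arm: 33 mm from the coupling's axis towards the tank's +y side, 18 mm below coupling_top. The pivot pin is level, along the tank's x axis. It goes down with the coupling.
- cam_left_tip (a point): Middle of the rolled end (10 mm thick, 20 mm wide) of that arm, 54 mm from its pivot.
- cam_right (a joint): Cam arm on the tank's right side, a steel bar 18 mm wide, 6 thick, 56 from pivot to end. Radians: 0 = raised, 50 degrees above level, pointing outward; grows as it swings outward and down; 0.87 = level; 2.27 = end stop, pointing down along the coupling's side. Fully down = above 2.12. Stiff (0.1 N m), stays where left. It jams at about 2.0 if the coupling is not home.
- cam_right_pivot (a point): Pivot of that arm: 33 mm from the coupling's axis towards the tank's -y side, 18 mm below coupling_top. The pivot pin is level, along the tank's x axis. It goes down with the coupling.
- cam_right_tip (a point): Middle of the rolled end (10 mm thick, 20 mm wide) of that arm, 54 mm from its pivot.
- cup: Bystander, not to be moved: metal measuring cup, 74 x 103 x 74 mm, on the table near the tank's right side; origin at the centre of its underside.
- small_timer: Bystander, not to be moved: kitchen timer, 94 x 68 x 34 mm, lying on the table behind the tank; origin at the centre of its underside.

How it is judged (in metres and radians):
On the way, in this order (a step that is already met when the one before it is completed fails the run):
1. the coupling is pushed home: it presses on the seal of the adaptor with over 5 N while both arms are still raised (below 0.8 rad) (contact force between tank and adaptor above 5 N and value of joint coupling above 0.009 m and value of joint each of cam_left, cam_right below 0.8 rad), for 0.05 s.
2. one arm is fully down (above 2.12 rad) while the other is not (((value of joint cam_left above 2.12 rad and value of joint cam_right below 1.7 rad) or (value of joint cam_right above 2.12 rad and value of joint cam_left below 1.7 rad))), for 0.1 s.
At the end, for the whole second after the job is handed in: Both cam arms fully down (above 2.12 of 2.27 rad) and still, which only a coupling that is home allows (pushed down more than 9 mm) (value of joint each of cam_left, cam_right above 2.12 rad and value of joint coupling above 0.009 m and velocity of joint each of cam_left, cam_right below 0.1 rad/s); the robot touches nothing.
It fails at once if the robot pushes the coupling, its arms or the tank with more than 60 N (contact force between any of the arm, the fingers and tank above 60 N).
It fails at once if a bystander is moved more than 40 mm (distance of any of cup, small_timer from where it was at the start of the episode above 0.04 m).
It also fails if it takes over 64 s, if anything falls off the work surface, if the arm or the gripper's body presses on something with over 40 N, if the wrist force passes 120 N, or if a joint passes its speed limit or range.

## Robot

A 7-joint arm with a two-finger parallel gripper is mounted at the origin on a cart in front of the work surface, level with it; the furniture and walls round the work are solid. World frame = base frame: x ahead of the robot, y to its left, z up, the work surface at z = 0. Lengths are in mm, angles in rad, forces in N, time in s.
With the tool pointing down it reaches from about 400 to 925 mm from the base axis. Payload 5.6 kg.
Tool frame: the origin (TCP) lies midway between the tips of the shut fingers; the grasp point (between the pads) lies 19 mm behind it; z points along the fingers, y is the line along which they close (so a half turn about z gives the same grasp; the last joint's range is limited). The gripper opens to 85 mm and grips with 20 to 120 N. Pads are 22 mm wide; open, the fingers measure 114 mm over their backs; the gripper's body (76 mm by 85 mm) begins 54 mm behind the grasp point. The pads swing forward as they close: fully open they stand 13 mm farther back than shut.
Start: joints at [1.088, 0.468, -0.012, 1.603, 0.006, 1.071, -0.056], TCP at [276.705, -588.169, 231.29] pointing down, gripper open.
Joint ranges: [-2.53, 2.53], [-0.31, 2.02], [-1.57, 1.55], [0.28, 2.44], [-1.29, 4.43], [0.15, 1.84], [-2.92, 2.92]. Speed limits (rad/s): [2.57, 2.57, 3.14, 3.14, 3.14, 3.14, 3.14].

## Interface

Orientations are given as a rotation vector (axis times angle).
In Python, from bench import readout, viewer, order gives the robot as it stands.
- The arm moves only by the tool apply_moves, never from a script. Its argument "steps" is a list that holds one entry, the list of rows, each a list of 5 numbers: the opening, from -1 (shut) to 1 (fully open), so that 0 is half open, then the shift along the tool's x, y, z in mm, then the turn about the tool's z in rad. A call has 1 to 8 rows; each row shifts and turns the commanded pose from where the row before left it, along the tool's axes as they then stand; what a row does not reach is not made up. A row lasts 1/8 s, in which the tool goes at most 62.5 mm and 10.7 degrees, less where a joint would pass 70% of its speed; a pose out of reach is approached as far as the arm can. A call is refused whole if a number of a shift passes 62.5 or a number of a turn 0.188, either way. A call with a gripper value outside its range is refused whole. The fingers move at their own pace and stop on an object; "force" is the grip in N (left out, the last holds). Time passes only in rows, so rows that do not move let the fingers close. It gives the time, the measured TCP pose, the force, the opening and the grip force at its end, in the units of the state.
- readout.sense(): the state, without advancing time (a new reading comes with each control period).
- viewer.snapshot(name): name is "scene" or "side" or "wrist"; returns the picture (420x560x3 uint8, blue, green, red); there is no depth.
- viewer.camera_model(name): a dict with "fx", "fy", "cx", "cy" (pixels), "position" and "orientation" of the camera in the world; the wrist camera has in their place "T_tool_cam" (4x4, takes a point from camera to tool coordinates, whose origin is the TCP and whose axes are the flange's). Camera axes: x right, y down, z forward; pixel columns grow to the right and rows downward; lengths in mm; the calibration is good to about 2 mm. A picture is of the moment at which its call begins: read the wrist's pose just before it. camera_model takes no time and is no camera call.
- order.close_job(): hands the job in; it is judged then, once.
The state is a dict: "clock": time; "joint_positions": joint angles; "joint_velocities": joint speeds; "effort": joint torques, N m; "tool_pos": TCP position; "orientation": TCP orientation; "ft_force": force on the tool from outside, world axes, zero at the start; "wrist_torque": the same for the moment, N m; "gripper_width": finger opening in mm; "finger_force": force on a finger pad.
Only numpy, scipy, OpenCV 4.12 (cv2) and the standard library are available. Lean on these libraries where they do the work, as an engineer would, in place of code of your own. Each camera call takes 0.05 s, during which the arm holds its last target. There are 200 camera calls.

## Working session

There is one attempt and no reset: what is moved stays moved. The work goes in short steps, Python scripts to look and compute and a tool call to move; the robot and the scene stay as the last step left them, time stands still between calls to the robot, and variables do not carry over. Pictures are saved under pics/ and viewed, at most 11 in all, crops included, and the job is handed in when it is done.

Besides the shell and the picture viewer there is one more tool, called after ">>>" as name([rows], argument=value, ...), one row to a line, values as JSON. apply_moves: Moves the arm, as the interface text tells. Its arguments: {"type":"object","properties":{"steps":{"type":"array"},"force":{"type":"number"}},"required":["steps"]}

```bash
mkdir -p pics; python3 - <<'E'
from bench import readout, viewer
import cv2
s=readout.sense()
print({k:s[k] for k in('clock','tool_pos','orientation','ft_force','gripper_width')})
for n in('scene','side'):
    cv2.imwrite(f'pics/{n}0.png',viewer.snapshot(n)); print(n,viewer.camera_model(n))
print(viewer.camera_model('wrist'))
E
```

```text
{'clock': 0.0, 'tool_pos': array([ 276.45713761, -587.65711976,  230.31697217]), 'orientation': array([-3.06427467e+00, -6.84865942e-01,  7.57929958e-04]), 'ft_force': array([-0.70931257,  0.18271721,  0.25586869]), 'gripper_width': 85.08612980992946}
scene {'fx': 388.9357238576481, 'fy': 388.9357238576481, 'cx': 280.30406901838614, 'cy': 206.03184849575547, 'position': array([ 30.15994525, 132.77278954, 638.99223296]), 'orientation': array([-1.10320315,  2.21892609, -1.17161938])}
side {'fx': 427.2645863189176, 'fy': 427.2645863189176, 'cx': 282.4949162304956, 'cy': 215.7055380907436, 'position': array([427.71633874, 425.7437428 , 541.12422724]), 'orientation': array([-0.27575157,  2.61816012, -1.52223214])}
{'fx': 306.9095819542125, 'fy': 306.9095819542125, 'cx': 281.6420254060093, 'cy': 210.66337865888192, 'T_tool_cam': array([[-2.45323230e-04, -9.63029984e-01, -2.69394116e-01,
         6.89076749e+01],
       [ 9.99999944e-01, -1.75308057e-04, -2.83956837e-04,
         1.81366432e-01],
       [ 2.26231989e-04, -2.69394171e-01,  9.63029973e-01,
        -1.42585141e+02],
       [ 0.00000000e+00,  0.00000000e+00,  0.00000000e+00,
         1.00000000e+00]])}
```

View pics/scene0.png

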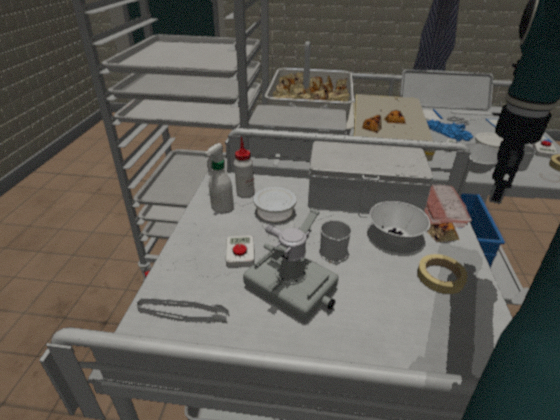

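View pics/side0.png

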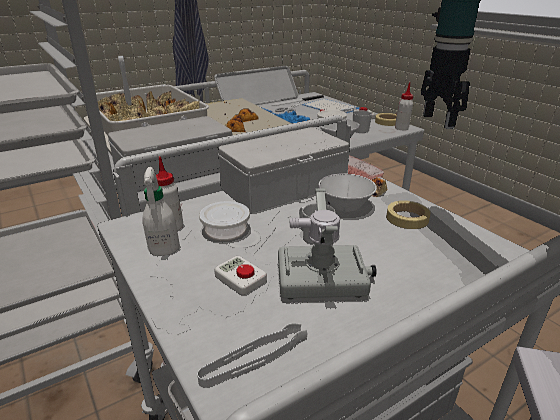

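The tank is at about (290,275) in the scene view and (323,270) in the side view. Its black stub points to the lower right in the scene view and right in the side view. I'll enlarge both.

```bash
python3 - <<'E'
import cv2,numpy as np
a=cv2.imread('pics/scene0.png')[200:320,235:355]; b=cv2.imread('pics/side0.png')[180:305,265:390]
r=lambda i:cv2.resize(i,(396,396),interpolation=cv2.INTER_CUBIC)
cv2.imwrite('pics/zoom0.png',np.hstack([r(a),r(b)]))
E
```

```text
(no output)
```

View pics/zoom0.png

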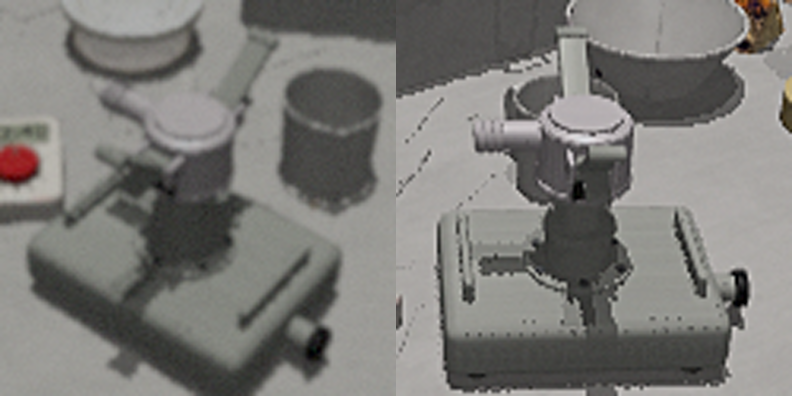

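```bash
cat > h.py <<'E'
import numpy as np, cv2
from scipy.spatial.transform import Rotation as R
from bench import viewer
def ray(n,u,v):
    c=viewer.camera_model(n); d=R.from_rotvec(c['orientation']).apply([(u-c['cx'])/c['fx'],(v-c['cy'])/c['fy'],1]); return c['position'],d/np.linalg.norm(d)
def tri(a,b):
    (p,d),(q,e)=ray('scene',*a),ray('side',*b)
    k=np.linalg.lstsq(np.c_[d,-e],q-p,rcond=None)[0]; x,y=p+k[0]*d,q+k[1]*e
    return (x+y)/2,np.linalg.norm(x-y)
def onz(n,uv,z):
    p,d=ray(n,*uv); return p+d*(z-p[2])/d[2]
E
python3 - <<'E'
from h import *
np.set_printoptions(precision=1,suppress=True)
P=dict(top=((293.2,235.5),(326.6,216.6)),outlet=((267.7,228.2),(292.1,222.3)),ltip=((266.8,247),(335.7,228)),rtip=((314.4,211.2),(320.9,190.4)),stub=((331.4,303.9),(373.6,270.9)))
for k,v in P.items(): print(k,*tri(*v))
print(onz('scene',P['top'][0],155),onz('side',P['top'][1],155))
# cup underside, timer
print('cup',onz('scene',(235+332/3.3,200+95/3.3),103),'timer',onz('scene',(240,251),34))
E
```

```text
top [ 487.5 -260.6  150. ] 0.35738768840701046
outlet [ 548.2 -242.   140. ] 1.3594681653981193
ltip [ 464.5 -179.2  177.2] 1.123133474444917
rtip [ 508.4 -334.3  166.1] 0.46059404951996796
stub [ 388.9 -286.8   21.8] 0.13359275910242374
[ 483.1 -256.8  155. ] [ 486.6 -251.6  155. ]
cup [ 493.6 -389.9  103. ] timer [ 625.8 -218.1   34. ]
```

>>> apply_moves([
  [[-1, 41.5, -30, -10, 0], [-1, 41.5, -30, -10, 0], [-1, 41.5, -30, -10, 0], [-1, 41.5, -30, -10, 0], [-1, 41.5, -30, -10, 0], [-1, 41.5, -30, -10, 0], [-1, 41.5, -30, -10, 0], [-1, 0, 0, 0, 0.16]],
])

```text
clock: 1.1
tool_pos: [452.8, -270.0, 302.0]
orientation: [-3.109, -0.444, -0.003]
ft_force: [0.2, -1.1, 0.2]
gripper_width: -0.1
finger_force: 0.0
```

```bash
python3 - <<'E'
from h import *
from bench import readout
s=readout.sense(); im=viewer.snapshot('wrist'); cv2.imwrite('pics/w1.png',im)
print(s['clock'],s['tool_pos'],s['orientation'],s['ft_force'],s['gripper_width'],s['joint_velocities'].round(3))
T=R.from_rotvec(s['orientation']).as_matrix(); np.savez('w1.npz',T=T,p=s['tool_pos'])
print(onz('scene',(335.6,228.8),74))
E
```

```text
1.1 [ 452.77017948 -269.96566655  302.02575751] [-3.10942701 -0.44432776 -0.00328716] [ 0.17090888 -1.06081892  0.20090709] -0.0802498894849471 [-8.80e-02  1.00e-03  2.25e-01  1.80e-02 -5.00e-03 -5.00e-03 -1.25e+00]
[ 518.66638887 -418.18308133   74.        ]
```

View pics/w1.png

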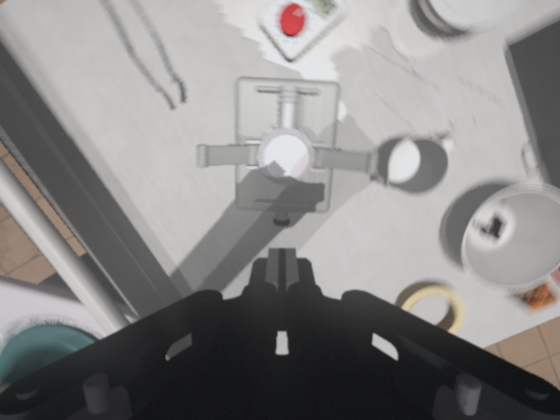

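The wrist view shows the coupling top at about (286,155), the left tip at (203,155), the right tip at (375,163) and the outlet end at (289,90). The cup's rim centre is near (420,163).

```bash
python3 - <<'E'
from h import *
np.set_printoptions(precision=1,suppress=True)
d=np.load('w1.npz');T,p=d['T'],d['p']; c=viewer.camera_model('wrist');M=c['T_tool_cam']
def w(u,v,z):
    o=p+T@M[:3,3]; r=T@M[:3,:3]@np.array([(u-c['cx'])/c['fx'],(v-c['cy'])/c['fy'],1]); return o+r*(z-o[2])/r[2]
print('toolx deg',np.degrees(np.arctan2(T[1,0],T[0,0])))
t=w(286,155,155);l=w(203,155,178);r=w(375,163,178);o=w(289,90,140)
print(t,l,r,(l+r)/2,o,'cup',w(420,163,74),w(388,163,74))
print('yaw tips',np.degrees(np.arctan2(*(l-r)[[1,0]]))-90,'outlet',np.degrees(np.arctan2(*(o-t)[[1,0]])), np.linalg.norm((l-r)[:2]))
E
```

```text
toolx deg 16.264662405743096
[ 494.3 -262.   155. ] [ 476.3 -192.7  178. ] [ 511.2 -337.   178. ] [ 493.8 -264.8  178. ] [ 551.1 -248.4  140. ] cup [ 523.5 -422.4   74. ] [ 512.7 -385.5   74. ]
yaw tips 13.615143284144352 outlet 13.539344601931337 148.42092930602357
```

>>> apply_moves([
  [[-1, 39, 2, 30, 0], [-1, 0, 0, 40, 0], [-1, 0, 0, 40, 0], [-1, 0, 0, 20, 0], [-1, 0, 0, 5, 0], [-1, 0, 0, 0, 0]],
])

```text
clock: 1.9
tool_pos: [488.2, -266.1, 166.4]
orientation: [3.111, 0.438, -0.0]
ft_force: [-0.5, 0.3, 0.0]
gripper_width: -0.2
finger_force: 0.0
```

```bash
python3 - <<'E'
from h import *
cv2.imwrite('pics/s2.png',np.hstack([cv2.resize(viewer.snapshot(n)[b:b+140,a:a+140],(399,399),interpolation=cv2.INTER_CUBIC) for n,a,b in(('scene',225,170),('side',255,140))]))
E
```

```text
(no output)
```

View pics/s2.png

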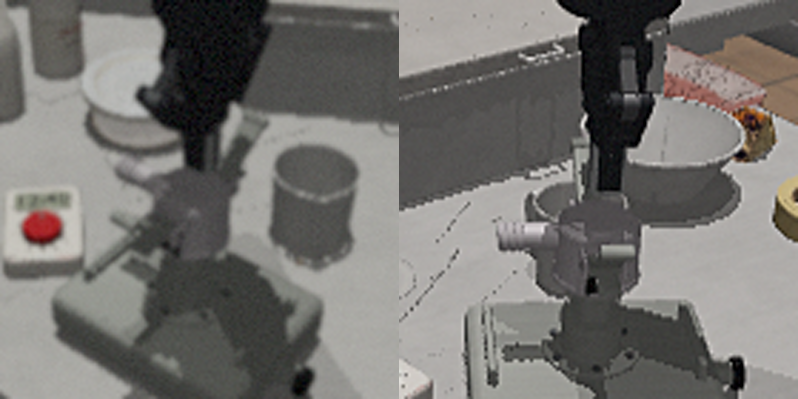

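The fingertips are over the coupling top, with the tip at about (607,190) in the side crop, so I can push.

>>> apply_moves([
  [[-1, 0, 2, 6, 0], [-1, 0, 0, 4, 0], [-1, 0, 0, 4, 0], [-1, 0, 0, 4, 0], [-1, 0, 0, 3, 0], [-1, 0, 0, 0, 0]],
])

```text
clock: 2.75
tool_pos: [488.8, -267.6, 146.2]
orientation: [3.111, 0.438, -0.0]
ft_force: [-3.3, 0.6, 7.6]
gripper_width: 0.1
finger_force: 3.8
```

>>> apply_moves([
  [[-1, 0, -3, 2, 0], [-1, 0, 0, 2, 0], [-1, 0, 0, 1, 0], [-1, 0, 0, 0, 0]],
])

```text
clock: 3.25
tool_pos: [488.7, -267.5, 142.2]
orientation: [3.107, 0.435, 0.003]
ft_force: [-2.6, -2.9, 10.3]
gripper_width: 0.3
finger_force: 5.0
```

>>> apply_moves([
  [[-1, 0, 0, 2, 0], [-1, 0, 0, 1, 0], [-1, 0, 0, 0, 0]],
])

```text
clock: 3.62
tool_pos: [488.7, -267.5, 139.2]
orientation: [3.107, 0.435, 0.004]
ft_force: [-2.5, -3.5, 10.8]
gripper_width: -0.1
finger_force: 5.0
```

>>> apply_moves([
  [[-1, 0, 0, 2, 0], [-1, 0, 0, 1, 0], [-1, 0, 0, 0, 0]],
])

```text
clock: 4.0
tool_pos: [488.8, -267.5, 136.2]
orientation: [3.107, 0.435, 0.004]
ft_force: [-1.4, -3.6, 11.1]
gripper_width: 0.0
finger_force: 5.0
```

>>> apply_moves([
  [[-1, 0, 0, 2, 0], [-1, 0, 0, 0, 0]],
])

```text
clock: 4.25
tool_pos: [488.8, -267.5, 134.2]
orientation: [3.107, 0.435, 0.004]
ft_force: [-1.9, -4.6, 10.2]
gripper_width: -0.1
finger_force: 4.9
```

>>> apply_moves([
  [[-1, 0, 0, 1, 0], [-1, 0, 0, 0, 0]],
])

```text
clock: 4.5
tool_pos: [488.8, -267.5, 133.4]
orientation: [3.107, 0.435, 0.004]
ft_force: [-2.9, -4.2, 12.5]
gripper_width: -0.0
finger_force: 6.0
```

>>> apply_moves([
  [[-1, 0, 0, 1, 0], [-1, 0, 0, 0, 0]],
])

```text
clock: 4.75
tool_pos: [488.8, -267.5, 133.1]
orientation: [3.106, 0.435, 0.004]
ft_force: [-4.8, -3.2, 16.6]
gripper_width: -0.1
finger_force: 8.5
```

>>> apply_moves([
  [[-1, 0, 0, 2, 0], [-1, 0, 0, 1, 0], [-1, 0, 0, 0, 0]],
])

```text
clock: 5.12
tool_pos: [488.9, -267.6, 132.2]
orientation: [3.106, 0.435, 0.004]
ft_force: [-9.5, -0.6, 32.8]
gripper_width: -0.0
finger_force: 16.3
```

>>> apply_moves([
  [[-1, 0, 0, -40, 0], [-1, 0, 0, -40, 0.18], [-1, 0, 0, 0, 0.18], [-1, 0, 0, 0, 0.18], [-1, 0, 0, 0, 0.18], [-1, 0, 0, 0, 0.18], [-1, 0, 0, 0, 0.18], [-1, 0, 0, 0, 0.18]],
])

```text
clock: 6.12
tool_pos: [487.9, -264.5, 207.1]
orientation: [2.767, -1.487, -0.0]
ft_force: [0.0, 0.1, 0.3]
gripper_width: -0.2
finger_force: 0.0
```

>>> apply_moves([
  [[-1, 0, 0, 0, 0.17], [-1, 0, 0, 0, 0.16], [-1, 0, 0, 0, 0], [-1, 0, 0, 0, 0]],
])

```text
clock: 6.62
tool_pos: [488.0, -264.5, 207.2]
orientation: [2.494, -1.91, -0.0]
ft_force: [-0.8, 0.3, 0.0]
gripper_width: -0.0
finger_force: 0.0
```

```bash
python3 - <<'E'
from h import *
from bench import readout
s=readout.sense(); T=R.from_rotvec(s['orientation']).as_matrix()
print(s['tool_pos'],s['joint_positions'].round(2),s['ft_force'].round(1),np.degrees(np.arctan2(T[1,0],T[0,0])))
cv2.imwrite('pics/w3.png',viewer.snapshot('wrist'))
y=np.radians(14.7);a=np.array([491,-262.5]);uy=np.array([-np.sin(y),np.cos(y)])
for sg in(1,-1):
    d=np.r_[a+sg*76*uy-s['tool_pos'][:2],0]; print(sg,(T.T@d).round(1))
E
```

```text
[ 487.96287124 -264.52569343  207.16703949] [ 0.33  0.33  0.12  1.87 -0.05  0.94 -2.4 ] [-0.8  0.3  0. ] -74.9075970294826
1 [-77.2  -4.    0. ]
-1 [74.8 -2.9 -0. ]
```

View pics/w3.png

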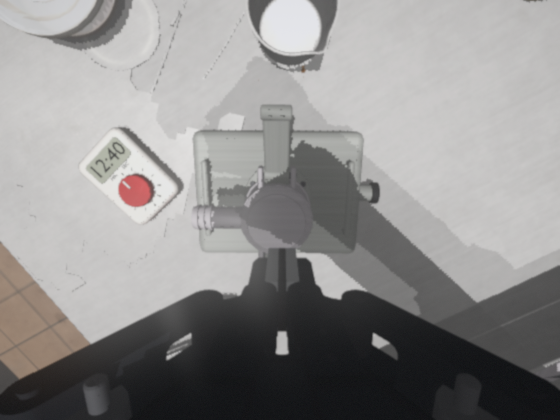

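The wrist view shows the right arm running up from the coupling at column 277, tip at (277,108), and the cup beyond it at (290,40). The fingers line up with the arm to within 2-3 mm. I'll start with the left arm.

>>> apply_moves([
  [[-1, -38, -2, 0, 0], [-1, -38, -1, 0, 0], [-1, 0, 0, 30, 0], [-1, 0, 0, 8, 0], [-1, 0, 0, 8, 0], [-1, 0, 0, 6, 0], [-1, 0, 0, 0, 0]],
])

```text
clock: 7.55
tool_pos: [471.2, -190.8, 155.1]
orientation: [2.491, -1.914, -0.0]
ft_force: [0.2, -0.0, 0.4]
gripper_width: -0.1
finger_force: 0.0
```

>>> apply_moves([
  [[-1, 0, 0, 8, 0], [-1, 0, 0, 8, 0], [-1, 0, 0, 8, 0], [-1, 0, 0, 0, 0]],
])

```text
clock: 8.05
tool_pos: [471.0, -190.9, 130.7]
orientation: [2.49, -1.914, -0.001]
ft_force: [-0.6, 0.6, 0.1]
gripper_width: 0.2
finger_force: 0.0
```

```bash
python3 - <<'E'
from h import *
cv2.imwrite('pics/s4.png',np.hstack([cv2.resize(viewer.snapshot(n)[b:b+140,a:a+140],(399,399),interpolation=cv2.INTER_CUBIC) for n,a,b in(('scene',225,170),('side',265,140))]))
E
```

```text
(no output)
```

View pics/s4.png

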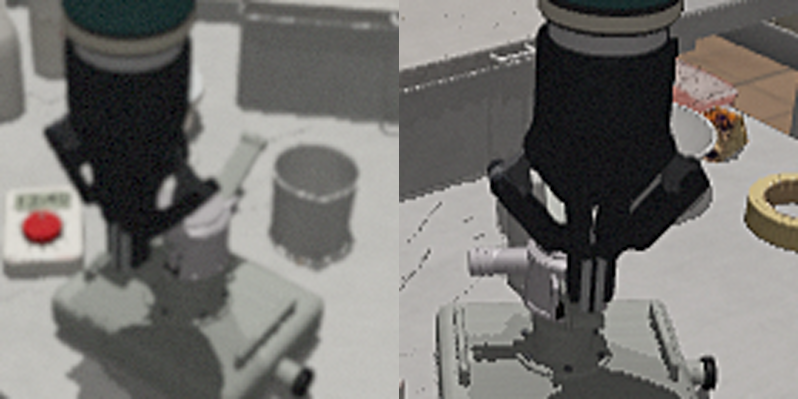

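The fingers are at the left arm's place, tip near (590,300) in the side crop, and they hide the arm. I'll go lower and check with the wrist camera.

>>> apply_moves([
  [[-1, 0, 0, 8, 0], [-1, 0, 0, 8, 0], [-1, 0, 0, 8, 0], [-1, 0, 0, 4, 0], [-1, 0, 0, 0, 0]],
])

```text
clock: 8.78
tool_pos: [470.6, -190.4, 102.7]
orientation: [2.49, -1.914, -0.002]
ft_force: [-0.5, 0.3, -0.1]
gripper_width: 0.2
finger_force: 0.0
```

```bash
python3 - <<'E'
from h import *
cv2.imwrite('pics/w5.png',np.hstack([cv2.resize(viewer.snapshot('wrist'),(500,375)),cv2.resize(viewer.snapshot('side')[160:300,285:385],(268,375))]))
E
```

```text
(no output)
```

View pics/w5.png

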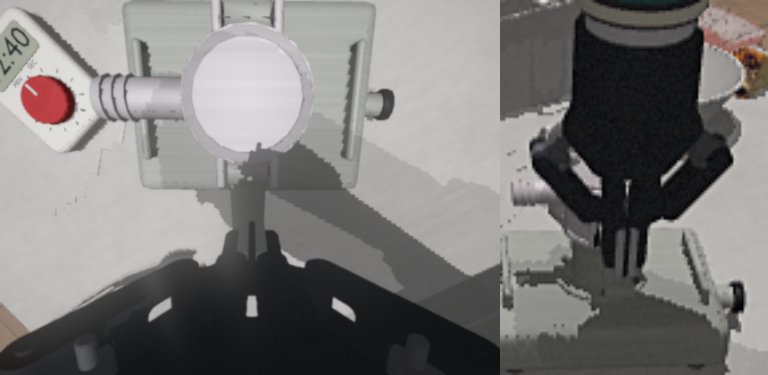

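The wrist view shows the left arm at column 250, rows 165-225, running under the fingers, so it has swung down past level. I'll go down a bit more and then push inward.

>>> apply_moves([
  [[-1, 0, 0, 8, 0], [-1, 0, 0, 8, 0], [-1, 0, 0, 6, 0], [-1, 4, 0, 0, 0], [-1, 4, 0, 0, 0], [-1, 0, 0, 0, 0]],
])

```text
clock: 9.62
tool_pos: [473.0, -198.4, 81.1]
orientation: [2.491, -1.914, -0.001]
ft_force: [-1.4, 2.0, 0.2]
gripper_width: -0.3
finger_force: 0.8
```

>>> apply_moves([
  [[-1, 4, 0, 0, 0], [-1, 2, 0, 0, 0], [-1, 0, 0, 0, 0]],
])

```text
clock: 10.0
tool_pos: [474.8, -204.2, 81.2]
orientation: [2.491, -1.914, 0.0]
ft_force: [-0.9, 2.1, -0.6]
gripper_width: 0.1
finger_force: 1.1
```

>>> apply_moves([
  [[-1, 2, 0, 0, 0], [-1, 2, 0, 0, 0], [-1, 0, 0, 0, 0]],
])

```text
clock: 10.38
tool_pos: [475.9, -208.1, 81.2]
orientation: [2.491, -1.914, 0.0]
ft_force: [-1.6, 2.4, -0.5]
gripper_width: 0.0
finger_force: 1.3
```

>>> apply_moves([
  [[-1, 2, 0, 0, 0], [-1, 1, 0, 0, 0], [-1, 0, 0, 0, 0]],
])

```text
clock: 10.75
tool_pos: [476.7, -210.9, 81.2]
orientation: [2.491, -1.914, 0.0]
ft_force: [-1.0, 3.3, -0.8]
gripper_width: 0.2
finger_force: 1.5
```

>>> apply_moves([
  [[-1, 1, 0, 0, 0], [-1, 1, 0, 0, 0], [-1, 0, 0, 0, 0]],
])

```text
clock: 11.12
tool_pos: [476.8, -211.4, 81.1]
orientation: [-2.491, 1.913, 0.003]
ft_force: [-1.7, 6.9, -0.1]
gripper_width: 0.1
finger_force: 2.5
```

>>> apply_moves([
  [[-1, 1, 0, 0, 0], [-1, 1, 0, 0, 0], [-1, 0, 0, 0, 0]],
])

```text
clock: 11.5
tool_pos: [476.7, -211.4, 81.1]
orientation: [-2.492, 1.911, 0.008]
ft_force: [-4.3, 10.8, 2.8]
gripper_width: -0.0
finger_force: 3.2
```

>>> apply_moves([
  [[-1, 2, 0, 0, 0], [-1, 1, 0, 0, 0], [-1, 0, 0, 0, 0]],
])

```text
clock: 11.88
tool_pos: [476.7, -211.5, 81.0]
orientation: [-2.492, 1.909, 0.015]
ft_force: [-6.3, 19.0, 9.4]
gripper_width: -0.1
finger_force: 3.9
```

>>> apply_moves([
  [[-1, -22, 0, 0, 0], [-1, 0, 0, -50, 0], [-1, 0, 0, -50, 0], [-1, 0, 0, -30, 0], [-1, 50, 0, 0, 0], [-1, 50, 0, 0, 0], [-1, 50, 0, 0, 0], [-1, 0, 0, 0, 0]],
])

```text
clock: 12.88
tool_pos: [510.9, -346.9, 211.7]
orientation: [2.482, -1.92, 0.007]
ft_force: [0.1, 0.4, -0.6]
gripper_width: 0.0
finger_force: 0.0
```

```bash
python3 - <<'E'
from h import *
from bench import readout
s=readout.sense();a=np.array([491,-262.5]);y=np.radians(14.7)
print((s['tool_pos'][:2]-a)@[-np.sin(y),np.cos(y)],(s['tool_pos'][:2]-a)@[np.cos(y),np.sin(y)],s['joint_positions'][6])
cv2.imwrite('pics/s6.png',np.hstack([cv2.resize(viewer.snapshot(n)[b:b+140,a:a+140],(399,399),interpolation=cv2.INTER_CUBIC) for n,a,b in(('scene',225,170),('side',265,150))]))
E
```

```text
-86.73561825733924 -2.1371552616105554 -2.282853395912934
```

View pics/s6.png

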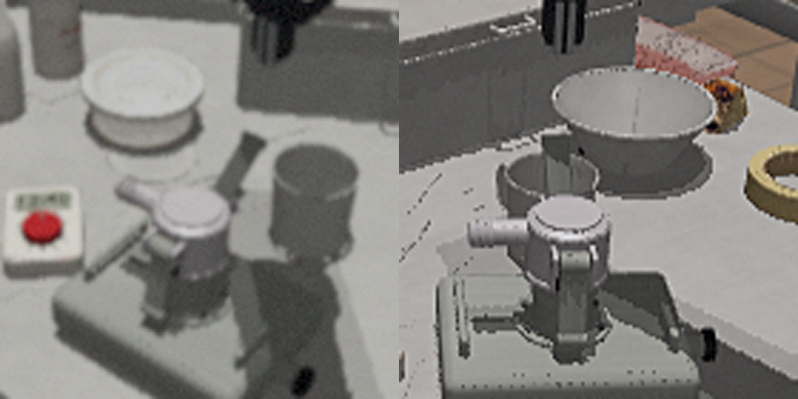

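The left arm lies down against the coupling's side at (572,300) in the side crop, and the right arm is still raised. The tool is 11 mm too far out, so I'll correct that and descend.

>>> apply_moves([
  [[-1, -12, 0, 0, 0], [-1, 0, 0, 35, 0], [-1, 0, 0, 8, 0], [-1, 0, 0, 8, 0], [-1, 0, 0, 8, 0], [-1, 0, 0, 8, 0], [-1, 0, 0, 8, 0], [-1, 0, 0, 0, 0]],
])

```text
clock: 13.98
tool_pos: [507.7, -329.0, 135.3]
orientation: [2.491, -1.914, -0.003]
ft_force: [0.8, 0.4, 0.2]
gripper_width: 0.2
finger_force: 0.0
```

>>> apply_moves([
  [[-1, 0, 0, 8, 0], [-1, 0, 0, 8, 0], [-1, 0, 0, 8, 0], [-1, 0, 0, 8, 0], [-1, 0, 0, 0, 0]],
])

```text
clock: 14.6
tool_pos: [507.8, -328.8, 103.1]
orientation: [2.492, -1.913, -0.004]
ft_force: [-0.0, 0.6, 0.6]
gripper_width: -0.3
finger_force: 0.0
```

```bash
python3 - <<'E'
from h import *
from bench import readout
print(readout.sense()['tool_pos'])
cv2.imwrite('pics/s7.png',np.hstack([cv2.resize(viewer.snapshot(n)[b:b+140,a:a+140],(399,399),interpolation=cv2.INTER_CUBIC) for n,a,b in(('scene',225,170),('side',265,150))]))
E
```

```text
[ 507.8325792  -328.76887645  103.10314546]
```

View pics/s7.png

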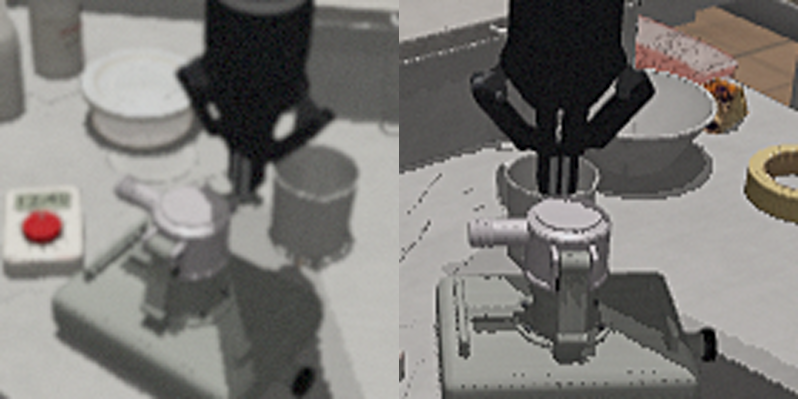

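The right arm has swung down under the fingers; its end shows at (243,200) in the scene crop. I'll go lower and then push inward.

>>> apply_moves([
  [[-1, 0, 0, 8, 0], [-1, 0, 0, 8, 0], [-1, 0, 0, 6, 0], [-1, -4, 0, 0, 0], [-1, -2, 0, 0, 0], [-1, -2, 0, 0, 0], [-1, 0, 0, 0, 0]],
])

```text
clock: 15.58
tool_pos: [506.1, -322.0, 82.4]
orientation: [2.491, -1.914, 0.0]
ft_force: [1.0, -3.4, -1.2]
gripper_width: -0.1
finger_force: 1.2
```

>>> apply_moves([
  [[-1, -2, 0, 0, 0], [-1, -2, 0, 0, 0], [-1, 0, 0, 0, 0]],
])

```text
clock: 15.95
tool_pos: [505.2, -317.7, 82.2]
orientation: [-2.491, 1.914, 0.001]
ft_force: [0.4, -2.5, -0.3]
gripper_width: -0.3
finger_force: 1.3
```

>>> apply_moves([
  [[-1, -1, 0, 0, 0], [-1, -1, 0, 0, 0], [-1, 0, 0, 0, 0]],
])

```text
clock: 16.32
tool_pos: [504.7, -316.0, 82.2]
orientation: [2.491, -1.914, -0.0]
ft_force: [0.5, -3.1, -1.7]
gripper_width: 0.2
finger_force: 1.5
```

>>> apply_moves([
  [[-1, -1, 0, 0, 0], [-1, -1, 0, 0, 0], [-1, 0, 0, 0, 0]],
])

```text
clock: 16.7
tool_pos: [504.2, -314.0, 82.2]
orientation: [-2.491, 1.914, 0.0]
ft_force: [0.5, -2.4, -0.8]
gripper_width: -0.1
finger_force: 1.5
```

>>> apply_moves([
  [[-1, -1, 0, 0, 0], [-1, -1, 0, 0, 0], [-1, 0, 0, 0, 0]],
])

```text
clock: 17.08
tool_pos: [503.6, -312.1, 82.2]
orientation: [2.491, -1.914, -0.0]
ft_force: [0.2, -3.4, -1.5]
gripper_width: 0.2
finger_force: 1.7
```

>>> apply_moves([
  [[-1, -1, 0, 0, 0], [-1, -1, 0, 0, 0], [-1, 0, 0, 0, 0]],
])

```text
clock: 17.45
tool_pos: [503.6, -311.9, 82.5]
orientation: [2.49, -1.914, 0.004]
ft_force: [2.2, -7.0, -3.6]
gripper_width: -0.1
finger_force: 3.0
```

>>> apply_moves([
  [[-1, -2, 0, 0, 0], [-1, -2, 0, 0, 0], [-1, 0, 0, 0, 0]],
])

```text
clock: 17.82
tool_pos: [503.4, -311.7, 83.2]
orientation: [2.486, -1.915, 0.014]
ft_force: [4.6, -14.1, -5.4]
gripper_width: -0.2
finger_force: 4.9
```

>>> apply_moves([
  [[-1, 15, 0, 0, 0], [-1, 10, 0, 0, 0], [-1, 0, 0, -40, 0], [-1, 0, 0, -50, 0], [-1, 0, 0, -50, 0], [-1, -40, 0, -40, 0], [-1, 0, 0, 0, 0], [-1, 0, 0, 0, 0]],
])

```text
clock: 18.82
tool_pos: [497.9, -291.7, 261.7]
orientation: [2.492, -1.913, -0.002]
ft_force: [-0.3, 0.1, -0.1]
gripper_width: 0.0
finger_force: 0.0
```

```bash
python3 - <<'E'
from h import *
w=cv2.resize(viewer.snapshot('wrist'),(530,398))
cv2.imwrite('pics/f.png',np.hstack([w,cv2.resize(viewer.snapshot('scene')[190:310,245:325],(265,398),interpolation=cv2.INTER_CUBIC)]))
E
```

```text
(no output)
```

View pics/f.png

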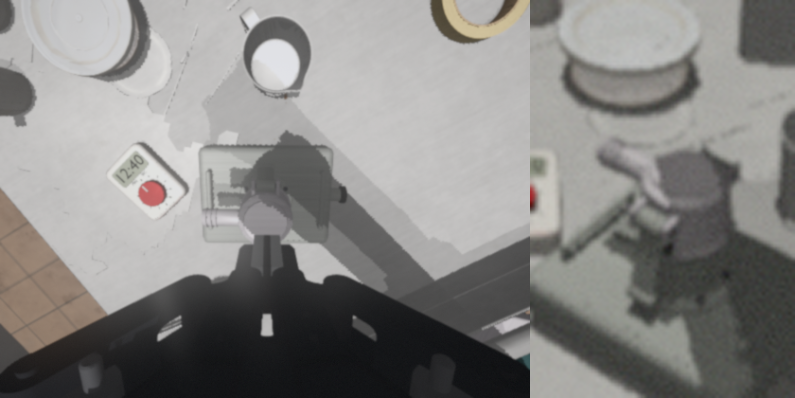

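Both arms are down: neither sticks out at the coupling (265,215) in the wrist view, and the cup and timer are where they were. The two stops, about 53 and 51 mm from the axis, match the end stop. A jam would have stopped them at about 63 mm.

```bash
python3 -c "
from bench import order
print(order.close_job())"
```

```text
the job is handed in; nothing more can be done
None
```

The coupling is pushed home (seal felt about 21 mm down, peak push 33 N), both cam arms were swung down one after the other to their end stops, and the job is handed in at about 19 s; no verdict was returned.

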